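# Gauge the sample roller and tip the matching lot into its tray cell

## Task

Press the height gauge's cap down until its foot rests on the sample roller standing under it, let it spring up, then take the scoop whose rollers are as long as that sample and, holding its mouth close above the rim, tip all three into the empty cell of the divided tray, with none falling on the bench or on the stock in the other cells. Stand the emptied scoop back upright on the bench and let go; leave the other scoop with its rollers, both samples and everything else where they are.

Things in the scene. Friction and masses are not known exactly. Their poses are not given: they have to be found in the camera images.
- tray: fixed grey divided tray, 256 x 172 mm outside, rim 52 mm above the bench, walls and dividers 4 mm thick, all to rim height; 3 x 2 cells of 80 x 80 mm; centres at x = -84, 0, 84 mm and y = -42, 42 mm in the tray frame. Five cells are filled to about 26 mm above the bench with other stock. Origin: centre of its underside
- empty_cell: cardboard floor liner (77 x 77 x 2 mm) of the one empty cell of the tray. Origin: centre of the cell, 4 mm above the bench; x, y along the cell's sides
- scoop_long: aluminium scoop, open mouth to its +x, holding three long rollers (36 mm); else as the other scoop. Origin: centre of its underside, z up. Trough 118 x 56 mm (50 inside), side and back walls 36 mm. An arch over its middle carries an upright wooden grip block 16 mm thick in x, 36 wide in y, z = 85 to 127 mm, centred at x = -4 mm, y = 0, on a bar at z = 80 to 85 mm. Legs 42 mm behind and 29 mm below the lip. 240 g empty
- scoop_short: aluminium scoop, open mouth to its +x, holding three short rollers (24 mm); else as the other scoop. Origin: centre of its underside, z up. Trough 118 x 56 mm (50 inside), side and back walls 36 mm. An arch over its middle carries an upright wooden grip block 16 mm thick in x, 36 wide in y, z = 85 to 127 mm, centred at x = -4 mm, y = 0, on a bar at z = 80 to 85 mm. Legs 42 mm behind and 29 mm below the lip. 240 g empty
- scoop_long_lip (a point): middle of the mouth lip of scoop_long (front end of its floor, which has no front wall), at (61.3, 0, 29.1) mm in the scoop's frame. The floor rises 12 degrees from the back to the lip: the rollers stay in while it is carried level and gently, and roll out when it is pitched mouth-down by more than 12 degrees
- long_1: one of three long brass rollers, plain cylinder 18 mm in diameter and 36 mm long with a dark bore mark, lying across scoop_long. Origin: its centre; y along the cylinder's axis
- long_2: one of three long brass rollers, plain cylinder 18 mm in diameter and 36 mm long with a dark bore mark, lying across scoop_long. Origin: its centre; y along the cylinder's axis
- long_3: one of three long brass rollers, plain cylinder 18 mm in diameter and 36 mm long with a dark bore mark, lying across scoop_long. Origin: its centre; y along the cylinder's axis
- scoop_short_lip (a point): middle of the mouth lip of scoop_short (front end of its floor, which has no front wall), at (61.3, 0, 29.1) mm in the scoop's frame. The floor rises 12 degrees from the back to the lip: the rollers stay in while it is carried level and gently, and roll out when it is pitched mouth-down by more than 12 degrees
- short_1: one of three short brass rollers, plain cylinder 18 mm in diameter and 24 mm long with a dark bore mark, lying across scoop_short. Origin: its centre; y along the cylinder's axis
- short_2: one of three short brass rollers, plain cylinder 18 mm in diameter and 24 mm long with a dark bore mark, lying across scoop_short. Origin: its centre; y along the cylinder's axis
- short_3: one of three short brass rollers, plain cylinder 18 mm in diameter and 24 mm long with a dark bore mark, lying across scoop_short. Origin: its centre; y along the cylinder's axis
- gauge: fixed sprung height gauge: dark steel base 90 (x) x 130 (y) x 16 mm high with two shallow square nests, a round column (20 mm, top at z = 146 mm) at (-30, -32) mm and an arm from it (top at z = 142 mm) that guides a vertical spindle over the measuring nest. Origin: centre of its underside
- gauge_slide (a joint): travel of the gauge's sprung spindle in m: 0 at rest (up), growing as its cap is pushed down, stop at 0.045; the foot meets a long sample at about 0.024 and a short one at about 0.036. Spring 2.4 N at rest plus 60 N/m; it rises again by itself when let go
- gauge_cap (a point): centre of the top of the spindle's black push cap, a disc 30 mm in diameter and 10 mm thick, 226 mm above the bench at rest; press it straight down
- gauge_foot (a point): centre of the underside of the spindle's flat round foot, 16 mm in diameter, 76 mm above the bench at rest
- gauge_nest (a point): floor of the measuring nest, under the foot, 16 mm above the bench; the roller standing here is the sample. The spare nest is at (12, 40, 16) mm in the gauge's frame
- sample_long: brass roller 18 mm in diameter, 36 mm long, standing on end in one of the gauge's two nests. Origin: centre of its underside, z up
- sample_short: brass roller 18 mm in diameter, 24 mm long, standing on end in the other nest. Origin: centre of its underside, z up
- spool_a: bystander: white wound spool, 66 mm in diameter, 75 mm high, upright. Origin: centre of its underside
- spool_b: bystander: white wound spool, 66 mm in diameter, 75 mm high, upright. Origin: centre of its underside
- oil_bottle: bystander: small white bottle, 44 mm in diameter, 120 mm high, upright. Origin: centre of its underside
- screwdriver: bystander: screwdriver 180 mm long lying along its x. Origin: its underside
Not all that is in view belongs to the job. What is shaped like the gauge but turquoise is not meant.

How it is judged:
By the outcome, as a careful person would: the job done as asked, in the order asked, and still so for the second after the job is handed in, with the robot touching nothing.
It also fails if it takes over 72 s, if anything falls off the work surface, if the arm or the gripper's body presses on something with over 40 N, if the wrist force passes 120 N, or if a joint passes its speed limit or range.

## Robot

A 7-joint arm with a two-finger parallel gripper is mounted at the origin on the work surface. World frame = base frame: x ahead of the robot, y to its left, z up, the work surface at z = 0. Lengths are in m, angles in rad, forces in N, time in s.
With the tool pointing down it reaches from about 0.425 to 0.875 m from the base axis. Payload 8.4 kg.
Tool frame: the origin (TCP) lies midway between the tips of the shut fingers; the grasp point (between the pads) lies grip_point_offset behind it (grip_point_offset is the distance from the TCP to the grasp point, in m); z points along the fingers, y is the direction in which the jaws open and shut (so a half turn about z gives the same grasp; the last joint's range is limited). The gripper opens to 87 mm and grips with 3 to 60 N. Pads are 19 mm wide; open, the fingers measure 117 mm over their backs; the gripper's body (75 mm by 190 mm) begins 51 mm behind the grasp point.
Start: joints at [1.195, 0.333, 0.04, 1.465, -0.013, 1.343, -0.059], TCP at [0.178, -0.625, 0.223] pointing down, gripper open.
Joint ranges: [-2.58, 2.58], [-0.38, 2.09], [-1.3, 1.39], [0.25, 2.4], [-1.5, 4.64], [0.08, 2.09], [-2.65, 2.65]. Speed limits (rad/s): [2.22, 2.22, 2.79, 2.79, 3.14, 3.14, 3.14].

## Interface

Orientations are given as a unit quaternion [w, x, y, z].
In Python, from rig import * gives the robot as it stands.
- The arm moves only by the shell command python3 -m inch 'ROWS' [OPENING] [FORCE]. ROWS is JSON, a list of rows, each a list of 6 numbers: the shift along the tool's x, y, z in m, then the turn, a rotation vector about the tool's x, y, z in rad. A call has 1 to 20 rows; each row shifts and turns the commanded pose from where the row before left it, along the tool's axes as they then stand; what a row does not reach is not made up. A row lasts 1/8 s, in which the tool goes at most 62.5 mm and 10.7 degrees, less where a joint would pass 70% of its speed; a pose out of reach is approached as far as the arm can. A call is refused whole if a number of a shift passes 0.0625 or a number of a turn 0.188, either way. A call with a gripper value outside its range is refused whole. OPENING is the gripper's target within -1 to 1 (fully open at 1, half-way at 0, shut at -1), set as the call begins (- or left out, the last holds). The fingers move at their own pace and stop on an object; FORCE is the grip in N (left out, the last holds). Time passes only in rows, so rows that do not move let the fingers close. It gives the time, the measured TCP pose, the force and the opening at its end, in the units of the state.
- state(): the state, without advancing time (a new reading comes with each control period).
- camera(name): name is "side" or "top"; returns a dict with "pixels" (400x640x3 uint8, red, green, blue), "K" (3x3 intrinsics, pixels), "eye" and "rotation" of the camera in the world. Camera axes: x right, y down, z forward; pixel columns grow to the right and rows downward; lengths in m; the calibration is good to about 2 mm. A picture is of the moment at which its call begins. There is no depth.
- hand_in(): hands the job in, once; it reports no verdict.
The state is a dict: "time": time; "joint_pos": joint angles; "qvel": joint speeds; "joint_torque": joint torques, N m; "ee_pos": TCP position; "tcp_rot": TCP orientation; "contact_force": force on the tool from outside, world axes, zero at the start; "torque": the same for the moment, N m; "grip_width": opening from 0.0 (shut) to 1.0 (fully open).
Only numpy, scipy, OpenCV 4.12 (cv2) and the standard library are available. Lean on these libraries where they do the work, as an engineer would, in place of code of your own. Each camera call takes 0.05 s, during which the arm holds its last target. There are 200 camera calls.

## Working session

There is one attempt and no reset: what is moved stays moved. The work goes in short steps, Python scripts to look and compute and a shell command to move; the robot and the scene stay as the last step left them, time stands still between calls to the robot, and variables do not carry over. Pictures are saved under pics/ and viewed, about 8 in all and at most 12, crops included, and the job is handed in when it is done.

```bash
mkdir -p pics; ls; python3 - <<'E'
from rig import *
import cv2,numpy as np
for n in("side","top"):
    c=camera(n);cv2.imwrite(f"pics/{n}0.png",cv2.cvtColor(c["pixels"],cv2.COLOR_RGB2BGR));print(n,c["K"],c["eye"],c["rotation"])
print(state())
E
```

```text
pics
side [[485.36111531   0.         312.79686201]
 [  0.         485.36111531 201.58186828]
 [  0.           0.           1.        ]] [ 0.41792091 -1.1868639   1.04001671] [-0.43992542  0.89721351 -0.03201939  0.02117325]
top [[390.75686522   0.         325.73623227]
 [  0.         390.75686522 206.5308964 ]
 [  0.           0.           1.        ]] [ 0.27956804 -0.04142264  1.53084675] [-0.05886484  0.71156181 -0.69673594  0.06909234]
{'time': 0.1, 'joint_pos': array([ 1.19480646,  0.33383504,  0.0398659 ,  1.46615928, -0.01340201,
        1.34328567, -0.05854133]), 'qvel': array([ 0.00069291, -0.00239549,  0.00048707, -0.0005344 , -0.00081722,
       -0.00096602,  0.00080296]), 'joint_torque': array([ 2.70582284e-03, -6.57811332e+01,  1.33940779e+00, -4.04698670e+01,
       -5.96583844e-02,  4.12227516e-02,  1.91459947e-05]), 'ee_pos': array([ 0.17749437, -0.62487124,  0.22176299]), 'tcp_rot': array([-6.96279910e-04,  9.90441901e-01,  1.37928734e-01, -1.42677953e-04]), 'contact_force': array([ 0.46091702,  0.07683649, -0.35770888]), 'torque': array([-0.03905012,  0.037404  , -0.02080346]), 'grip_width': 1.0028837895119047}
```

View pics/top0.png

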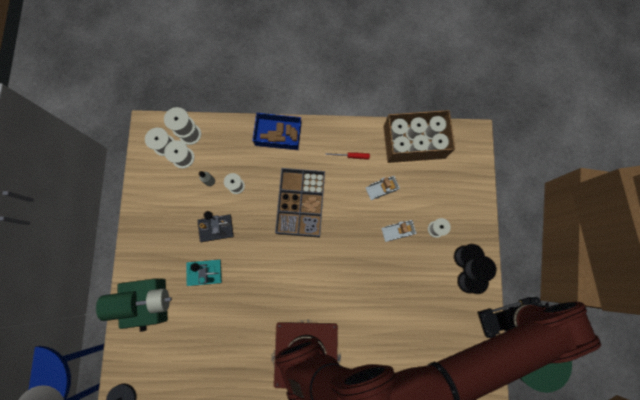

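View pics/side0.png

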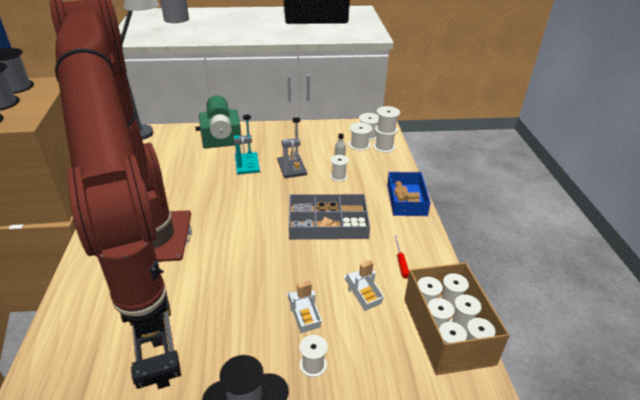

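Candidates: gauge dark at top (213,226), versus turquoise decoy (204,272). Scoops at top (383,187) and (399,230). The empty cell is probably at (291,180), versus the other brown cell at (311,203). I'll check these in close crops.

```bash
cat > h.py <<'E'
from rig import *
import cv2,numpy as np
from scipy.spatial.transform import Rotation as R
def q2R(q): return R.from_quat([q[1],q[2],q[3],q[0]]).as_matrix()
def proj(c,p):
    v=c["K"]@(q2R(c["rotation"]).T@(np.array(p,float)-c["eye"])); return v[:2]/v[2]
def ray(c,u,v): return q2R(c["rotation"])@np.linalg.solve(c["K"],[u,v,1.])
def onz(c,u,v,z):
    d=ray(c,u,v); return (c["eye"]+d*(z-c["eye"][2])/d[2])[:2]
def crop(c,x,y,w,h,s): return cv2.resize(cv2.cvtColor(c["pixels"],cv2.COLOR_RGB2BGR)[y:y+h,x:x+w],(w*s,h*s),interpolation=cv2.INTER_CUBIC)
E
python3 - <<'E'
from h import *
s=camera("side");t=camera("top")
np.savez("c0.npz",s=s["pixels"],t=t["pixels"])
print(proj(s,state()["ee_pos"]),proj(t,state()["ee_pos"]))
a=crop(t,360,170,64,80,6);b=crop(s,280,255,106,80,4)
im=np.zeros((880,900,3),np.uint8)
A=np.hstack([cv2.resize(crop(s,284,250,110,85,1),(0,0),fx=1,fy=1)]) 
p1=crop(t,360,170,60,75,5)   # 300x375 ->
p2=crop(s,284,255,100,75,5)  # 500x375
p3=crop(s,270,112,55,70,3)   #165x210
p4=crop(s,284,188,92,56,3)   #276x168
p5=crop(t,190,160,140,80,2)  #280x160
im=np.zeros((590,800,3),np.uint8)
im[:375,:300]=p1;im[:375,300:800]=p2;im[378:588,:165]=p3;im[378:546,170:446]=p4;im[378:538,450:730]=p5
cv2.imwrite("pics/m1.png",im)
E
```

```text
[160.80236901 365.34866761] [497.21899561 313.37703128]
```

View pics/m1.png

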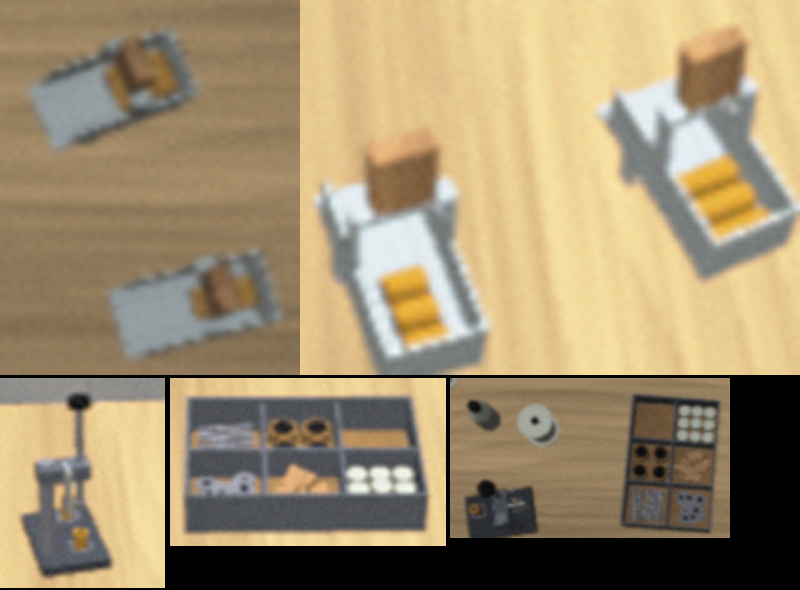

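The near scoop, top (399,230), holds short rollers. The far scoop, top (383,187), holds the long ones, which span its width more. The empty cell is at top (291,180), with a bare liner. The dark gauge has its cap at about top (209,215) and side (296,119). Next I'll measure positions.

```bash
cat > m.py <<'E'
from h import *
s=camera("side");t=camera("top")
def tri(us,ut):
    a,b=ray(s,*us),ray(t,*ut);a/=np.linalg.norm(a);b/=np.linalg.norm(b)
    k=np.linalg.lstsq(np.stack([a,-b],1),np.array(t["eye"])-s["eye"],rcond=None)[0]
    p,q=s["eye"]+a*k[0],t["eye"]+b*k[1];return (p+q)/2,np.linalg.norm(p-q)
def blob(c,box,lo,hi,space=cv2.COLOR_RGB2HSV):
    x,y,w,h=box;m=cv2.inRange(cv2.cvtColor(c["pixels"][y:y+h,x:x+w],space),lo,hi)
    n,l,st,ce=cv2.connectedComponentsWithStats(m);i=1+np.argmax(st[1:,4]);return ce[i]+[x,y],st[i,4],np.argwhere(l==i)[:,::-1]+[x,y]
E
python3 - <<'E'
from m import *
np.set_printoptions(precision=4,suppress=True)
c1=blob(s,(285,112,25,14),(0,0,0),(180,255,45));c2=blob(t,(200,205,17,15),(0,0,0),(180,255,40))
print("cap",c1[:2],c2[:2],tri(c1[0],c2[0]), onz(t,*c2[0],.226),onz(s,*c1[0],.226))
# gauge base
b=blob(t,(192,208,45,38),(0,0,0),(180,255,85));r=cv2.minAreaRect(b[2].astype(np.float32));
# scoops: silver = low saturation bright
for n,box in(("far",(360,170,42,33)),("near",(376,215,42,30))):
    x,y,w,h=box
    m=cv2.inRange(cv2.cvtColor(t["pixels"][y:y+h,x:x+w],cv2.COLOR_RGB2HSV),(0,0,95),(180,60,255))
    P=cv2.boxPoints(cv2.minAreaRect(cv2.findNonZero(m).reshape(-1,2).astype(np.float32)))+[x,y]
    print(n,cv2.countNonZero(m),P.tolist()); W=np.array([onz(t,*p,.033) for p in P]);print(W,W.mean(0),np.linalg.norm(np.diff(W,axis=0),axis=1))
# tray: dark gray rect at rim z .052
x,y,w,h=270,160,62,85
m=cv2.inRange(cv2.cvtColor(t["pixels"][y:y+h,x:x+w],cv2.COLOR_RGB2HSV),(0,0,0),(180,255,85))
n,l,st,ce=cv2.connectedComponentsWithStats(m);i=1+np.argmax(st[1:,4])
P=cv2.boxPoints(cv2.minAreaRect(np.argwhere(l==i)[:,::-1].astype(np.float32)))+[x,y]
W=np.array([onz(t,*p,.052) for p in P]);print("tray",P.tolist());print(W,W.mean(0),np.linalg.norm(np.diff(W,axis=0),axis=1))
# wood blocks
for n,bt,bs in(("far",(380,172,14,18),(352,255,30,24)),("near",(396,217,16,18),(290,278,28,22))):
    for nm,c,bx in(("t",t,bt),("s",s,bs)):
        x,y,w,h=bx;print(n,nm);
        hs=cv2.cvtColor(c["pixels"][y:y+h,x:x+w],cv2.COLOR_RGB2HSV)
        m=cv2.inRange(hs,(5,95,60),(15,200,220));k=cv2.findNonZero(m)
        print(cv2.countNonZero(m),k.reshape(-1,2).mean(0)+[x,y],cv2.boundingRect(m))
A=cv2.resize(t["pixels"][165:245,355:425],None,fx=8,fy=8,interpolation=cv2.INTER_NEAREST)[:600]
E
```

```text
cap (array([296. , 119.5]), np.int32(18)) (array([208.0962, 215.6346]), np.int32(52)) (array([0.4812, 0.3381, 0.2232]), np.float64(0.003924469381380751)) [0.4788 0.3371] [0.4829 0.3335]
far 341 [[363.5040214061737, 184.58176803588867], [393.85791015625, 172.77748107910156], [400.0321731567383, 188.65415573120117], [369.67828369140625, 200.45844268798828]]
[[ 0.6456 -0.2077]
 [ 0.6966 -0.3283]
 [ 0.6325 -0.352 ]
 [ 0.5823 -0.232 ]] [ 0.6392 -0.28  ] [0.131  0.0683 0.13  ]
near 418 [[380.11538791656494, 226.42307376861572], [412.0999984741211, 217.69999980926514], [416.4153823852539, 233.52307510375977], [384.43077087402344, 242.24615097045898]]
[[ 0.4807 -0.2724]
 [ 0.5176 -0.3974]
 [ 0.4561 -0.4128]
 [ 0.4198 -0.2887]] [ 0.4686 -0.3428] [0.1303 0.0634 0.1293]
tray [[275.1512260437012, 233.69454193115234], [280.3840751647949, 167.76063919067383], [324.14020919799805, 171.23334503173828], [318.9073600769043, 237.16725158691406]]
[[ 0.4417  0.1295]
 [ 0.7009  0.1202]
 [ 0.691  -0.0512]
 [ 0.4321 -0.0366]] [0.5664 0.0404] [0.2593 0.1717 0.2593]
far t
41 [386.3659 182.2927] (4, 6, 6, 9)
far s
94 [366.1596 268.7021] (8, 6, 13, 16)
near t
40 [403.8  227.75] (5, 7, 7, 9)
near s
106 [304.1698 289.3019] (7, 4, 14, 15)
```

```bash
python3 -m inch '[[0,0,-0.035,0,0,-0.06],[0,0,-0.035,0,0,-0.062],[0.047,-0.0155,0,0,0,0],[0.047,-0.0155,0,0,0,0],[0.047,-0.0155,0,0,0,0],[0.047,-0.0155,0,0,0,0],[0.047,-0.0155,0,0,0,0],[0.047,-0.0155,0,0,0,0],[0.047,-0.0155,0,0,0,0],[0.047,-0.0155,0,0,0,0],[0.047,-0.0155,0,0,0,0],[0.047,-0.0155,0,0,0,0]]' -1
python3 -m inch '[[0.013,-0.0438,0,0,0,0],[0.013,-0.0438,0,0,0,0],[0.013,-0.0438,0,0,0,0],[0.013,-0.0438,0,0,0,0],[0.013,-0.0438,0,0,0,0],[0.013,-0.0438,0,0,0,0],[0.013,-0.0438,0,0,0,0],[0.013,-0.0438,0,0,0,0],[0.013,-0.0438,0,0,0,0],[0.013,-0.0438,0,0,0,0],[0.013,-0.0438,0,0,0,0],[0.013,-0.0438,0,0,0,0],[0.013,-0.0438,0,0,0,0],[0.013,-0.0438,0,0,0,0],[0,0,0,0,0,0],[0,0,0,0,0,0]]'
python3 - <<'E'
from m import *
st=state();np.set_printoptions(precision=4,suppress=True);print(st["joint_pos"])
print(proj(s,st["ee_pos"]),proj(t,st["ee_pos"]))
cv2.imwrite("pics/p1.png",np.hstack([crop(s,240,80,100,100,4),crop(t,160,160,100,100,4)]))
print("block far",tri((366.16,268.7),(386.37,182.3)),"near",tri((304.2,289.3),(403.8,227.75)))
E
```

```text
time: 1.8
ee_pos: [0.5516, -0.2988, 0.2926]
tcp_rot: [0.0, 0.98, 0.198, 0.0]
contact_force: [0.9, -0.6, 0.0]
grip_width: 0.009
time: 3.8
ee_pos: [0.4803, 0.3354, 0.2924]
tcp_rot: [0.0, 0.98, 0.198, -0.0]
contact_force: [-0.1, -0.3, -0.4]
grip_width: 0.007
[-0.0716  0.2507 -0.7402  1.4869  0.1696  1.4696 -1.9874]
[295.1598 101.9835] [203.1196 211.7411]
block far (array([ 0.6387, -0.2856,  0.1062]), np.float64(0.0003032955614308751)) near (array([ 0.4685, -0.3483,  0.1073]), np.float64(0.001433675283440545))
```

View pics/p1.png

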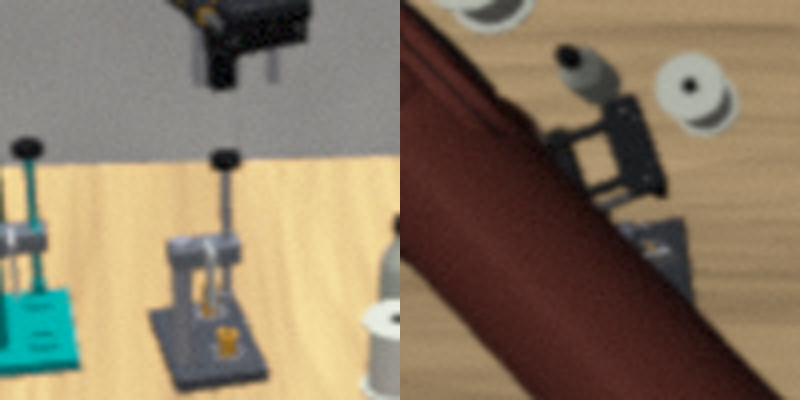

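The shut fingertips, side (295,101), are right above the dark cap at side (296,119). Now I'll press.

```bash
python3 -m inch '[[0,0,0.03,0,0,0],[0,0,0.03,0,0,0],[0,0,0.01,0,0,0],[0,0,0.006,0,0,0],[0,0,0.006,0,0,0],[0,0,0.003,0,0,0],[0,0,0,0,0,0]]'
python3 -m inch '[[0,0,0.002,0,0,0],[0,0,0.002,0,0,0],[0,0,0,0,0,0]]'
python3 -m inch '[[0,0,0.002,0,0,0],[0,0,0,0,0,0]]'
```

```text
time: 4.78
ee_pos: [0.4806, 0.336, 0.208]
tcp_rot: [-0.0, 0.98, 0.198, 0.0]
contact_force: [0.5, -1.6, 2.5]
grip_width: 0.004
time: 5.15
ee_pos: [0.4802, 0.336, 0.2036]
tcp_rot: [-0.0, 0.98, 0.198, 0.0]
contact_force: [1.5, -0.8, 2.6]
grip_width: 0.007
time: 5.4
ee_pos: [0.4802, 0.336, 0.2015]
tcp_rot: [-0.0, 0.98, 0.198, 0.0]
contact_force: [1.8, -0.4, 3.2]
grip_width: 0.006
```

```bash
python3 -m inch '[[0,0,0.0015,0,0,0],[0,0,0,0,0,0]]'
python3 -m inch '[[0,0,0.001,0,0,0],[0,0,0,0,0,0]]'
```

```text
time: 5.65
ee_pos: [0.4801, 0.336, 0.2]
tcp_rot: [-0.0, 0.98, 0.198, 0.0]
contact_force: [1.9, 0.6, 3.4]
grip_width: 0.008
time: 5.9
ee_pos: [0.4801, 0.336, 0.1991]
tcp_rot: [-0.0, 0.98, 0.198, 0.0]
contact_force: [1.8, 1.2, 3.2]
grip_width: 0.002
```

There's no stop at 24–27 mm travel, so I'll go on towards the short sample's contact at about z = 0.190.

```bash
python3 -m inch '[[0,0,0.003,0,0,0],[0,0,0.003,0,0,0],[0,0,0,0,0,0]]'
python3 -m inch '[[0,0,0.0015,0,0,0],[0,0,0,0,0,0]]'
python3 -m inch '[[0,0,0.001,0,0,0],[0,0,0,0,0,0]]'
python3 -m inch '[[0,0,0.001,0,0,0],[0,0,0,0,0,0]]'
```

```text
time: 6.28
ee_pos: [0.4801, 0.3359, 0.1928]
tcp_rot: [-0.0, 0.98, 0.198, -0.0]
contact_force: [1.1, 1.5, 3.5]
grip_width: 0.007
time: 6.52
ee_pos: [0.4801, 0.3359, 0.1915]
tcp_rot: [-0.0, 0.98, 0.198, -0.0]
contact_force: [0.8, 1.2, 3.5]
grip_width: 0.005
time: 6.78
ee_pos: [0.4801, 0.3359, 0.1906]
tcp_rot: [-0.0, 0.98, 0.198, -0.0]
contact_force: [0.4, 1.3, 3.3]
grip_width: 0.008
time: 7.02
ee_pos: [0.4801, 0.336, 0.1904]
tcp_rot: [0.0, 0.98, 0.198, 0.0]
contact_force: [-2.0, -1.6, 10.6]
grip_width: 0.004
```

Contact came at z = 0.1904, which is 35.6 mm travel, with force jumping from 3.3 to 10.6 N. The sample is **short**, so the near scoop is the target. I'll raise and travel to it.

```bash
python3 -m inch '[[0,0,-0.015,0,0,0],[0,0,-0.025,0,0,0],[0,0,-0.035,0,0,0],[0,0,-0.03,0,0,0.056],[0,0,0,0,0,0.056],[-0.0136,0.0435,0,0,0,0],[-0.0136,0.0435,0,0,0,0],[-0.0136,0.0435,0,0,0,0],[-0.0136,0.0435,0,0,0,0],[-0.0136,0.0435,0,0,0,0],[-0.0136,0.0435,0,0,0,0],[-0.0136,0.0435,0,0,0,0],[-0.0136,0.0435,0,0,0,0],[-0.0136,0.0435,0,0,0,0],[-0.0136,0.0435,0,0,0,0],[-0.0136,0.0435,0,0,0,0],[-0.0136,0.0435,0,0,0,0],[-0.0136,0.0435,0,0,0,0],[-0.0136,0.0435,0,0,0,0],[-0.0136,0.0435,0,0,0,0]]'
python3 -m inch '[[0,0,0.05,0,0,0],[0,0,0.05,0,0,0],[0,0,0,0,0,0]]' 0.3 25
python3 - <<'E'
from m import *
import rig
st=state();np.set_printoptions(precision=4,suppress=True);print(st["joint_pos"],getattr(rig,"grip_point_offset",None))
print(proj(s,st["ee_pos"]),proj(t,st["ee_pos"]))
cv2.imwrite("pics/p2.png",np.hstack([crop(s,260,220,100,120,4),crop(t,360,165,100,120,4)]))
E
```

```text
time: 9.52
ee_pos: [0.4685, -0.3489, 0.2947]
tcp_rot: [-0.0, 0.99, 0.143, -0.0]
contact_force: [0.6, 0.5, 0.2]
grip_width: 0.006
time: 9.9
ee_pos: [0.4666, -0.3463, 0.191]
tcp_rot: [-0.003, 0.99, 0.143, -0.003]
contact_force: [-0.3, 0.3, 0.6]
grip_width: 0.261
[ 0.6841  0.2226 -0.1427  1.6609  0.0329  1.2601 -0.749 ] 0.0187
[304.2303 264.37  ] [409.1232 224.0273]
```

View pics/p2.png

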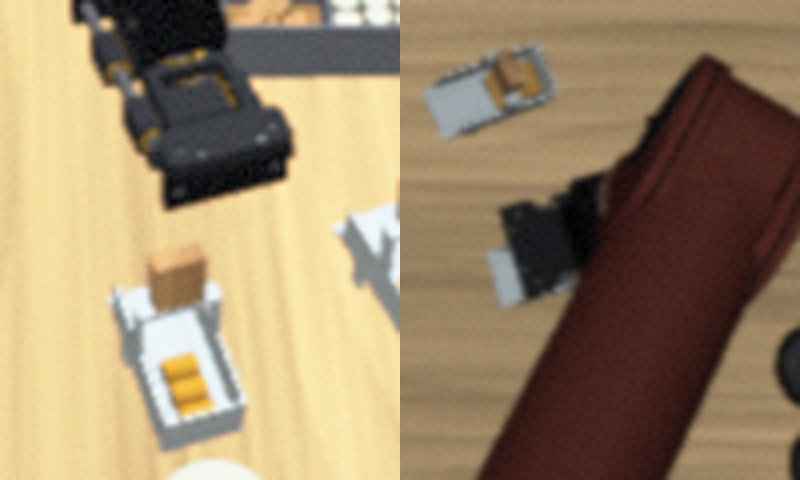

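The gripper is above the short scoop, whose block is at side (304,289). I'll open, descend and grip.

```bash
python3 -m inch '[[0.002,0.002,0,0,0,0],[0,0,0,0,0,0],[0,0,0.03,0,0,0],[0,0,0.03,0,0,0],[0,0,0.025,0,0,0],[0,0,0.015,0,0,0],[0,0,0,0,0,0]]' 0.3
python3 - <<'E'
from m import *
st=state();print(st["ee_pos"],st["contact_force"],proj(s,st["ee_pos"]))
cv2.imwrite("pics/p3.png",crop(s,260,220,100,120,5))
E
```

```text
time: 10.88
ee_pos: [0.4713, -0.3489, 0.0942]
tcp_rot: [-0.0, 0.99, 0.143, -0.0]
contact_force: [0.4, 0.3, 0.2]
grip_width: 0.65
[ 0.47215323 -0.34942748  0.09564584] [-0.00266355  0.58697293 -0.70219971] [305.40040467 292.71013756]
```

View pics/p3.png

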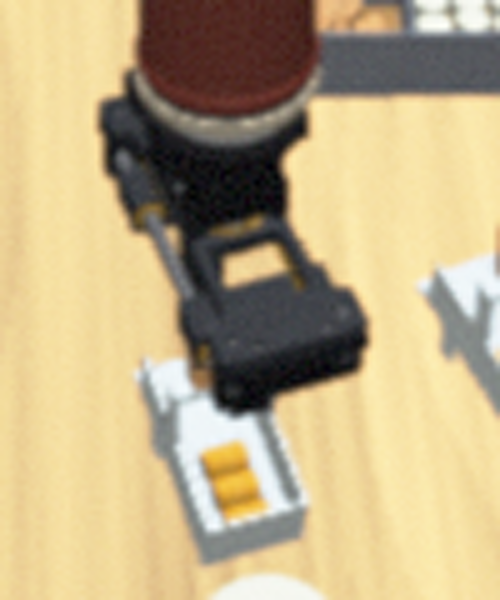

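The rear finger, side (309,300), sits behind the block, whose left edge shows at (300,296). It's about 2–3 mm off along tool x, so I'll correct that and close.

```bash
python3 -m inch '[[-0.003,0,0,0,0,0],[0,0,0.002,0,0,0],[0,0,0,0,0,0]]'
python3 -m inch '[[0,0,0,0,0,0],[0,0,0,0,0,0],[0,0,0,0,0,0],[0,0,0,0,0,0]]' -1 30
```

```text
time: 11.35
ee_pos: [0.4687, -0.35, 0.0927]
tcp_rot: [0.0, 0.99, 0.143, 0.0]
contact_force: [0.3, 0.6, 0.5]
grip_width: 0.652
time: 11.85
ee_pos: [0.4687, -0.3499, 0.0925]
tcp_rot: [-0.0, 0.99, 0.143, 0.0]
contact_force: [0.7, -0.2, -0.3]
grip_width: 0.276
```

```bash
python3 -m inch '[[0,0,0,0,0,0],[0,0,0,0,0,0],[0,0,0,0,0,0]]' -1 40
python3 -m inch '[[0,0,-0.005,0,0,0],[0,0,-0.01,0,0,0],[0,0,-0.015,0,0,0],[0,0,-0.015,0,0,0],[0,0,-0.01,0,0,0],[0,0,-0.005,0,0,0],[0,0,0,0,0,0]]'
python3 - <<'E'
from m import *
st=state();print(st["ee_pos"],st["tcp_rot"],st["contact_force"],proj(s,st["ee_pos"]))
cv2.imwrite("pics/p4.png",crop(s,260,200,100,120,5))
E
```

```text
time: 12.22
ee_pos: [0.4686, -0.3497, 0.0925]
tcp_rot: [-0.0, 0.99, 0.143, -0.0]
contact_force: [-0.1, 1.1, -0.8]
grip_width: 0.183
time: 13.1
ee_pos: [0.4688, -0.3499, 0.1528]
tcp_rot: [0.0, 0.99, 0.143, 0.0]
contact_force: [0.5, -0.2, -5.8]
grip_width: 0.18
[ 0.46841872 -0.34970128  0.15205713] [-3.18166057e-04  9.89737544e-01  1.42896487e-01 -2.93486242e-04] [-0.71909194  0.73128646 -5.38470359] [303.91929898 277.53350169]
```

View pics/p4.png

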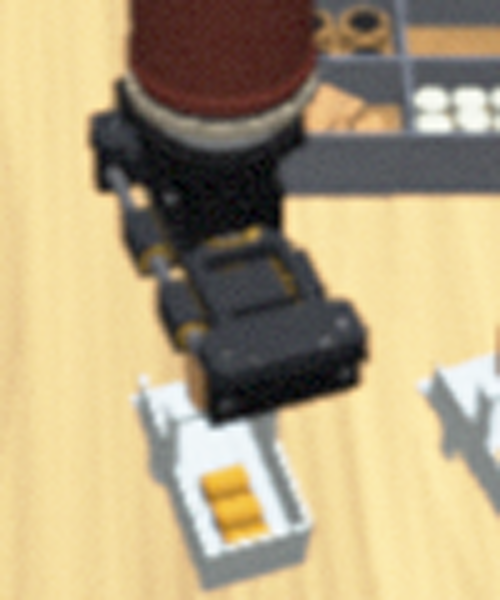

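The scoop is lifted level with three rollers inside, side (307,300). I'll check the cell centre from the first picture, then carry.

```bash
python3 - <<'E'
from h import *
t=camera("top");px=np.load("c0.npz")["t"]
x,y,w,h=278,166,26,28
hs=cv2.cvtColor(px[y:y+h,x:x+w],cv2.COLOR_RGB2HSV)
m=cv2.inRange(hs,(3,70,40),(20,200,200));n,l,st,ce=cv2.connectedComponentsWithStats(m);i=1+np.argmax(st[1:,4])
P=cv2.boxPoints(cv2.minAreaRect(np.argwhere(l==i)[:,::-1].astype(np.float32)))+[x,y]
print(st[i],ce[i]+[x,y],[onz(t,*p,.006) for p in P],onz(t,*(ce[i]+[x,y]),.006))
for p in[(.652,.078,.006),(.692,.076,.052),(.612,.08,.052),(.654,.12,.052),(.650,.036,.052)]:print(proj(t,p))
E
python3 -m inch '[[0,0,-0.015,0,0,0],[0,0,-0.03,0,0,0],[0,0,-0.035,0,0,0],[0,0,-0.03,0,0,0],[0,0,-0.015,0,0,0]]'
python3 -m inch '[[0.0046,-0.0039,0,0,0,0],[0.0092,-0.0078,0,0,0,0],[0.0137,-0.0117,0,0,0,0],[0.0183,-0.0156,0,0,0,0],[0.0183,-0.0156,0,0,0,0],[0.0183,-0.0156,0,0,0,0],[0.0183,-0.0156,0,0,0,0],[0.0183,-0.0156,0,0,0,0],[0.0183,-0.0156,0,0,0,0],[0.0183,-0.0156,0,0,0,0],[0.0183,-0.0156,0,0,0,0],[0.0183,-0.0156,0,0,0,0],[0.0183,-0.0156,0,0,0,0],[0.0183,-0.0156,0,0,0,0]]'
python3 -m inch '[[0.0183,-0.0156,0,0,0,0],[0.0183,-0.0156,0,0,0,0],[0.0183,-0.0156,0,0,0,0],[0.0183,-0.0156,0,0,0,0],[0.0183,-0.0156,0,0,0,0],[0.0183,-0.0156,0,0,0,0],[0.0183,-0.0156,0,0,0,0],[0.0137,-0.0117,0,0,0,0],[0.0092,-0.0078,0,0,0,0],[0.0046,-0.0039,0,0,0,0],[0,0,0,0,0,0]]'
python3 -m inch '[[0,0,0,0,0,-0.03],[0,0,0,0,0,-0.06],[0,0,0,0,0,-0.09],[0,0,0,0,0,-0.09],[0,0,0,0,0,-0.09],[0,0,0,0,0,-0.09],[0,0,0,0,0,-0.09],[0,0,0,0,0,-0.09],[0,0,0,0,0,-0.09],[0,0,0,0,0,-0.09],[0,0,0,0,0,-0.09],[0,0,0,0,0,-0.09],[0,0,0,0,0,-0.09],[0,0,0,0,0,-0.09],[0,0,0,0,0,-0.045],[0,0,0,0,0,-0.022],[0,0,0,0,0,0]]'
python3 -c "
from rig import *;print(state()['joint_pos'],state()['ee_pos'])"
```

```text
[  4   6  20  19 328] [291.62195122 180.8597561 ] [array([0.62789902, 0.117462  ]), array([0.69904754, 0.11453587]), array([0.69429347, 0.03777978]), array([0.62317925, 0.0413339 ])] [0.66073509 0.07802155]
[291.55032858 182.97833276]
[291.60335251 170.22129709]
[289.83954412 190.17050462]
[279.93812353 179.40034891]
[301.5108373  180.89629046]
time: 13.88
ee_pos: [0.4693, -0.3502, 0.2802]
tcp_rot: [0.001, 0.99, 0.143, 0.001]
contact_force: [-0.4, 0.5, -5.5]
grip_width: 0.179
time: 15.62
ee_pos: [0.6333, -0.0957, 0.2767]
tcp_rot: [-0.001, 0.99, 0.144, -0.001]
contact_force: [0.5, -0.0, -4.6]
grip_width: 0.177
time: 17.0
ee_pos: [0.7448, 0.0729, 0.2775]
tcp_rot: [0.0, 0.99, 0.143, -0.0]
contact_force: [-0.2, 0.1, -4.6]
grip_width: 0.175
time: 19.12
ee_pos: [0.7447, 0.0725, 0.2777]
tcp_rot: [0.0, 0.724, 0.69, -0.0]
contact_force: [-1.1, 0.2, -4.1]
grip_width: 0.181
[ 0.15890251  0.58524664 -0.55550727  1.05330969  0.29590169  1.57519248
 -0.36485897] [0.74468595 0.07246948 0.27773863]
```

```bash
python3 -c "
from m import *
st=state();print(proj(s,st['ee_pos']),proj(t,st['ee_pos']))
cv2.imwrite('pics/p5.png',np.hstack([crop(s,280,110,133,130,3),crop(t,240,130,133,130,3)]))"
```

```text
[385.71741556 142.80138871] [288.4455029  136.90302343]
```

View pics/p5.png

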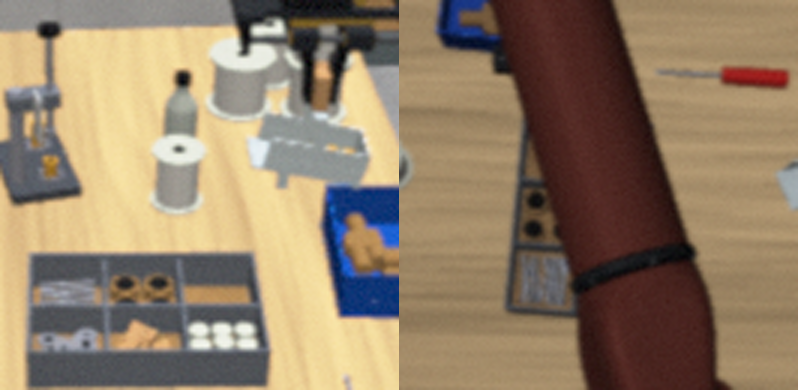

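The scoop is level with its mouth towards −x, and nothing has been lost. But the blue bin, top (277,131), may sit right where the scoop's back would go, so I'll measure it.

```bash
python3 - <<'E'
from h import *
s=camera("side");t=camera("top");z=np.load("c0.npz")
for c,px,b in((t,z["t"],(245,105,65,50)),(s,z["s"],(380,165,60,60))):
    x,y,w,h=b;m=cv2.inRange(cv2.cvtColor(px[y:y+h,x:x+w],cv2.COLOR_RGB2HSV),(105,120,25),(130,255,255))
    k=cv2.findNonZero(m);P=cv2.approxPolyDP(cv2.convexHull(k),1.5,True).reshape(-1,2)+[x,y]
    for p in P:print(p,[onz(c,*p,q).round(3).tolist() for q in(0,.05,.08)])
E
```

```text
[299 118] [[0.931, 0.057], [0.91, 0.054], [0.897, 0.052]]
[300 125] [[0.901, 0.052], [0.88, 0.049], [0.868, 0.047]]
[296 148] [[0.801, 0.065], [0.784, 0.062], [0.774, 0.06]]
[256 144] [[0.814, 0.229], [0.796, 0.221], [0.786, 0.215]]
[253 140] [[0.831, 0.243], [0.813, 0.233], [0.802, 0.228]]
[257 113] [[0.949, 0.232], [0.927, 0.223], [0.914, 0.218]]
[426 214] [[0.909, 0.059], [0.886, -0.001], [0.872, -0.037]]
[394 214] [[0.801, 0.066], [0.782, 0.006], [0.771, -0.03]]
[388 185] [[0.814, 0.234], [0.795, 0.166], [0.783, 0.125]]
[389 173] [[0.833, 0.311], [0.813, 0.239], [0.801, 0.196]]
[421 173] [[0.955, 0.303], [0.929, 0.232], [0.913, 0.189]]
[429 201] [[0.939, 0.13], [0.914, 0.066], [0.899, 0.028]]
```

The bin's near face is at x≈0.80 with its rim near 0.05, and the scoop's back just clears it if I pre-pitch about 9° first. I'll pitch high up (rollers hold below 12°), then descend.

```bash
python3 -m inch '[[0,-0.0013,-0.0013,-0.02,0,0],[0,-0.0026,-0.0026,-0.04,0,0],[0,-0.0026,-0.0026,-0.04,0,0],[0,-0.0026,-0.0026,-0.04,0,0],[0,-0.0013,-0.0013,-0.02,0,0],[0,0,0,0,0,0]]'
python3 -m inch '[[0,-0.0016,0.0099,0,0,0],[0,-0.0032,0.0197,0,0,0],[0,-0.004,0.0247,0,0,0],[0,-0.004,0.0247,0,0,0],[0,-0.0032,0.0197,0,0,0],[0,-0.0016,0.0099,0,0,0],[0,0,0,0,0,0]]'
cat > lip.py <<'E'
from m import *
st=state();M=q2R(st["tcp_rot"]);L=st["ee_pos"]+M@[0,-.0653,.0634];B=st["ee_pos"]+M@[0,.055,.0925]
print("lip",L.round(4),"back",B.round(4),"pitch",np.degrees(np.arcsin(M[2,1])).round(2),st["contact_force"].round(1),proj(s,L),proj(t,L))
E
python3 lip.py
```

```text
time: 20.08
ee_pos: [0.7333, 0.0736, 0.2878]
tcp_rot: [0.058, 0.721, 0.688, 0.055]
contact_force: [0.0, 0.0, -4.5]
grip_width: 0.186
time: 20.95
ee_pos: [0.7334, 0.0735, 0.1764]
tcp_rot: [0.057, 0.721, 0.688, 0.055]
contact_force: [-1.0, 0.7, -3.4]
grip_width: 0.178
lip [0.68   0.0763 0.1052] back [0.8032 0.0705 0.0958] pitch 9.24 [ 0.  -0.3 -4.1] [360.56153052 188.54638857] [290.4246523  169.47846494]
```

```bash
python3 -m inch '[[0,-0.0016,0.0099,0,0,0],[0,-0.0024,0.0148,0,0,0],[0,-0.0015,0.0089,0,0,0],[0,-0.0005,0.003,0,0,0],[0,0,0,0,0,0]]'
python3 lip.py; python3 -c "
from m import *
cv2.imwrite('pics/p6.png',crop(s,310,140,110,100,6))"
```

```text
time: 21.68
ee_pos: [0.7326, 0.0739, 0.1429]
tcp_rot: [0.058, 0.721, 0.688, 0.055]
contact_force: [-18.0, -2.8, 20.7]
grip_width: 0.179
lip [0.6782 0.0764 0.0699] back [0.8015 0.0706 0.0603] pitch 9.15 [-19.4  -0.8  21. ] [359.29461301 197.13805086] [291.04471429 172.40618628]
```

View pics/p6.png

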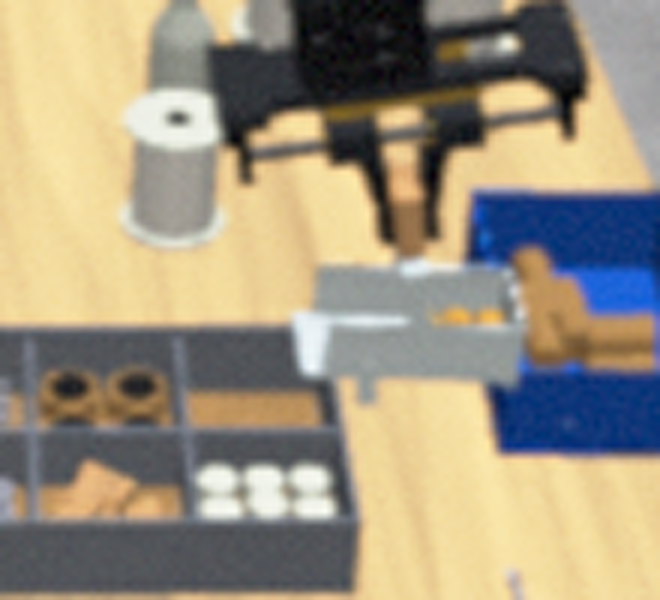

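The computed lip position agrees with the picture: lip at (311,340) in the crop, over the empty cell's far wall, with rollers still at the back. But the scoop's back touched the bin rim (about 20 N). I'll back off up and forward, and pitch slightly more.

```bash
python3 -m inch '[[0,0.001,-0.006,0,0,0],[0,0.001,-0.006,0,0,0],[0,-0.003,-0.0005,0,0,0],[0,-0.003,-0.0005,0,0,0],[0,0,0,0,0,0]]'
python3 lip.py
```

```text
time: 22.5
ee_pos: [0.7271, 0.0738, 0.152]
tcp_rot: [0.058, 0.721, 0.688, 0.055]
contact_force: [-0.5, -0.4, -4.2]
grip_width: 0.18
lip [0.6731 0.0763 0.0792] back [0.7964 0.0706 0.0696] pitch 9.16 [ 0.2  0.5 -4.5] [357.95312088 194.97720333] [290.84418312 173.05652701]
```

```bash
python3 -m inch '[[0,-0.0013,-0.0013,-0.02,0,0],[0,-0.0007,-0.0007,-0.01,0,0],[0,-0.0008,0.005,0,0,0],[0,-0.0007,0.004,0,0,0],[0,0,0,0,0,0]]'
python3 lip.py;  python3 -c "
from m import *
cv2.imwrite('pics/p7.png',crop(s,310,140,110,100,6))"
```

```text
time: 23.22
ee_pos: [0.7251, 0.0738, 0.1441]
tcp_rot: [0.068, 0.72, 0.687, 0.065]
contact_force: [0.1, -0.5, -4.4]
grip_width: 0.18
lip [0.6734 0.0764 0.0701] back [0.7968 0.0706 0.0642] pitch 10.87 [ 0.6  0.3 -4.1] [357.83692671 197.15071046] [291.00037234 173.61911016]
```

View pics/p7.png

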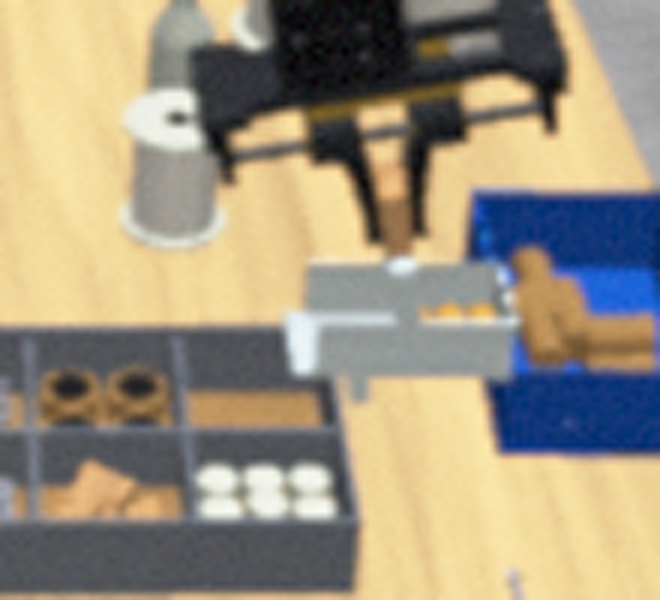

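All clear: free of contact, three rollers in a row at the back, lip over the empty cell. Now the slow tip.

```bash
python3 -m inch '[[0,-0.0013,-0.0013,-0.02,0,0],[0,-0.0013,-0.0013,-0.02,0,0],[0,-0.0013,-0.0013,-0.02,0,0],[0,-0.0013,-0.0013,-0.02,0,0],[0,0,0,0,0,0],[0,0,0,0,0,0],[0,0,0,0,0,0],[0,0,0,0,0,0],[0,0,0,0,0,0],[0,0,0,0,0,0],[0,0,0,0,0,0]]'
python3 lip.py
python3 -m inch '[[0,-0.0013,-0.0013,-0.02,0,0],[0,-0.0013,-0.0013,-0.02,0,0],[0,0,0,0,0,0],[0,0,0,0,0,0],[0,0,0,0,0,0],[0,0,0,0,0,0]]'
python3 -m inch '[[0,-0.0026,-0.0026,-0.04,0,0],[0,-0.0026,-0.0026,-0.04,0,0],[0,-0.0026,-0.0026,-0.04,0,0],[0,-0.0026,-0.0026,-0.04,0,0],[0,0,0,0,0,0],[0,0,0,0,0,0]]'
python3 lip.py;  python3 -c "
from m import *
cv2.imwrite('pics/p8.png',crop(s,310,140,110,100,6))"
```

```text
time: 24.8
ee_pos: [0.7193, 0.0742, 0.1488]
tcp_rot: [0.097, 0.717, 0.684, 0.093]
contact_force: [0.3, -0.3, -5.3]
grip_width: 0.176
lip [0.6733 0.0764 0.0703] back [0.7969 0.0706 0.0744] pitch 15.47 [-0.1  0.3 -4.3] [357.83081031 197.0954758 ] [290.99283171 173.61232056]
time: 25.65
ee_pos: [0.7162, 0.0744, 0.1506]
tcp_rot: [0.112, 0.715, 0.682, 0.107]
contact_force: [-0.0, 0.1, -3.3]
grip_width: 0.177
time: 26.4
ee_pos: [0.7029, 0.075, 0.1568]
tcp_rot: [0.168, 0.704, 0.671, 0.161]
contact_force: [-0.5, 0.6, -2.3]
grip_width: 0.179
lip [0.6736 0.0764 0.0706] back [0.7939 0.0707 0.0991] pitch 26.91 [ 0.  -0.3 -4.1] [357.90670112 197.04122619] [290.99339669 173.53772002]
```

View pics/p8.png

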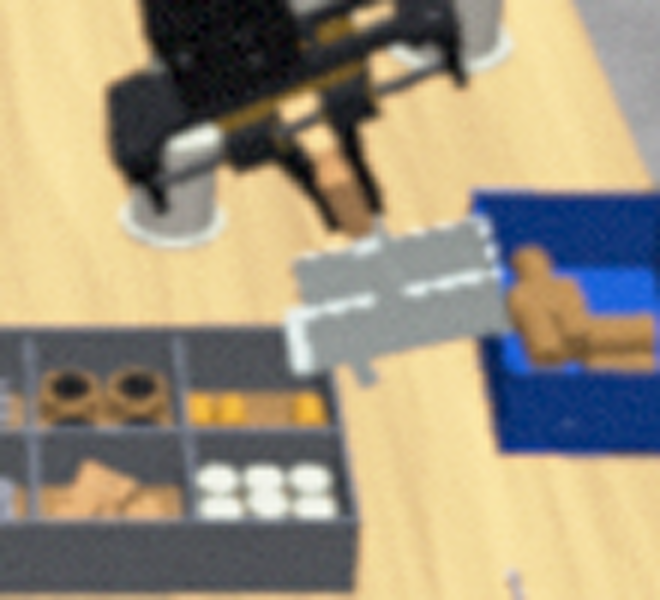

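Three brass rollers are in the formerly empty cell, crop (203,408), (228,408) and (310,408). I'll raise, level, and return the scoop to its old place.

```bash
python3 -m inch '[[0,0.0136,-0.0267,0,0,0],[0,0.0136,-0.0267,0,0,0],[0,0.0136,-0.0267,0,0,0],[0,0.0136,-0.0267,0,0,0],[0,0,0,0.117,0,0],[0,0,0,0.117,0,0],[0,0,0,0.117,0,0],[0,0,0,0.1187,0,0]]'
python3 -m inch '[[0,0,0,0,0,0.1237],[0,0,0,0,0,0.1237],[0,0,0,0,0,0.1237],[0,0,0,0,0,0.1237],[0,0,0,0,0,0.1237],[0,0,0,0,0,0.1237],[0,0,0,0,0,0.1237],[0,0,0,0,0,0.1237],[0,0,0,0,0,0.1237],[0,0,0,0,0,0.1237],[0,0,0,0,0,0]]'
python3 lip.py; python3 - <<'E'
from h import *
st=state();print(st["ee_pos"],st["tcp_rot"],q2R(st["tcp_rot"]).T@(np.array([.4687,-.3499,.0925])-st["ee_pos"]))
E
```

```text
time: 27.6
ee_pos: [0.7033, 0.0747, 0.2769]
tcp_rot: [-0.001, 0.724, 0.69, -0.001]
contact_force: [0.8, -0.6, -2.4]
grip_width: 0.181
time: 28.98
ee_pos: [0.7031, 0.075, 0.2763]
tcp_rot: [0.0, 0.99, 0.143, 0.0]
contact_force: [-0.2, -0.6, -3.1]
grip_width: 0.18
lip [0.6843 0.1376 0.2129] back [0.7187 0.0224 0.1838] pitch 0.0 [-0.6 -0.4 -3.1] [361.3150115  150.37595628] [270.68994808 159.45077887]
[0.70294804 0.07506062 0.27628488] [-1.62728203e-05  9.89526322e-01  1.44352456e-01  1.60175107e-04] [-0.34594802  0.34032745  0.18367838]
```

```bash
python3 -m inch '[[-0.0123,0.0121,0,0,0,0],[-0.0247,0.0243,0,0,0,0],[-0.0247,0.0243,0,0,0,0],[-0.0247,0.0243,0,0,0,0],[-0.0247,0.0243,0,0,0,0],[-0.0247,0.0243,0,0,0,0],[-0.0247,0.0243,0,0,0,0],[-0.0247,0.0243,0,0,0,0],[-0.0247,0.0243,0,0,0,0],[-0.0247,0.0243,0,0,0,0],[-0.0247,0.0243,0,0,0,0],[-0.0247,0.0243,0,0,0,0],[-0.0247,0.0243,0,0,0,0],[-0.0247,0.0243,0,0,0,0],[-0.0124,0.0122,0,0,0,0],[0,0,0.03,0,0,0],[0,0,0.04,0,0,0],[0,0,0.04,0,0,0],[0,0,0.03,0,0,0],[0,0,0,0,0,0]]'
python3 -m inch '[[0,0,0.02,0,0,0],[0,0,0.012,0,0,0],[0,0,0.006,0,0,0],[0,0,0.002,0,0,0],[0,0,0,0,0,0]]'
```

```text
time: 31.58
ee_pos: [0.4659, -0.3477, 0.1342]
tcp_rot: [-0.002, 0.99, 0.143, -0.001]
contact_force: [0.1, 0.1, -2.8]
grip_width: 0.182
time: 32.2
ee_pos: [0.4676, -0.3492, 0.0968]
tcp_rot: [0.0, 0.99, 0.143, 0.0]
contact_force: [-0.1, -0.2, -2.6]
grip_width: 0.18
```

```bash
python3 -m inch '[[0,0,0.002,0,0,0],[0,0,0.001,0,0,0],[0,0,0,0,0,0]]'
python3 -m inch '[[0,0,0.001,0,0,0],[0,0,0,0,0,0]]'
```

```text
time: 32.58
ee_pos: [0.4673, -0.3491, 0.0933]
tcp_rot: [-0.0, 0.99, 0.143, 0.0]
contact_force: [-0.9, -0.3, -2.8]
grip_width: 0.178
time: 32.83
ee_pos: [0.4675, -0.3492, 0.0924]
tcp_rot: [0.0, 0.99, 0.143, 0.0]
contact_force: [0.2, -0.3, -2.4]
grip_width: 0.18
```

```bash
python3 -m inch '[[0,0,0.001,0,0,0],[0,0,0,0,0,0]]'; python3 -m inch '[[0,0,0.001,0,0,0],[0,0,0,0,0,0]]'; python3 -m inch '[[0,0,0.001,0,0,0],[0,0,0,0,0,0]]'
```

```text
time: 33.08
ee_pos: [0.4676, -0.3494, 0.0922]
tcp_rot: [0.0, 0.99, 0.143, 0.0]
contact_force: [-0.7, 0.7, 4.9]
grip_width: 0.179
time: 33.33
ee_pos: [0.4677, -0.3494, 0.0922]
tcp_rot: [0.001, 0.99, 0.143, 0.001]
contact_force: [-4.8, 2.0, 12.6]
grip_width: 0.18
time: 33.58
ee_pos: [0.4678, -0.3494, 0.0921]
tcp_rot: [0.001, 0.99, 0.143, 0.001]
contact_force: [-8.1, 4.4, 22.0]
grip_width: 0.181
```

The scoop is on the bench. I'll relieve the push, release, and rise.

```bash
python3 -m inch '[[0,0,-0.0025,0,0,0],[0,0,0,0,0,0]]'
python3 -m inch '[[0,0,0,0,0,0],[0,0,0,0,0,0],[0,0,0,0,0,0],[0,0,0,0,0,0],[0,0,0,0,0,0]]' 0.3
python3 -m inch '[[0,0,-0.02,0,0,0],[0,0,-0.03,0,0,0],[0,0,-0.05,0,0,0],[0,0,-0.05,0,0,0],[0,0,-0.05,0,0,0],[-0.05,0.02,0,0,0,0],[-0.05,0.02,0,0,0,0],[-0.05,0.02,0,0,0,0],[-0.05,0.02,0,0,0,0],[-0.05,0.02,0,0,0,0],[0,0,0,0,0,0]]'
python3 -c "
from m import *
a=crop(s,280,185,120,150,4);b=crop(t,270,155,100,100,4);c=crop(s,225,110,100,75,4)
im=np.zeros((600,800,3),np.uint8);a=cv2.resize(a,(400,500));im[:500,:400]=a;im[:300,400:]=c;im[300:600,400:700]=cv2.resize(crop(t,275,160,55,55,4),(300,300))
cv2.imwrite('pics/p9.png',im)"
```

```text
time: 33.83
ee_pos: [0.4677, -0.3494, 0.0922]
tcp_rot: [0.0, 0.99, 0.143, 0.001]
contact_force: [-1.3, -0.3, 3.7]
grip_width: 0.18
time: 34.45
ee_pos: [0.4673, -0.3491, 0.0918]
tcp_rot: [-0.0, 0.99, 0.143, 0.0]
contact_force: [0.3, 0.6, -0.4]
grip_width: 0.618
time: 35.83
ee_pos: [0.2509, -0.5185, 0.2917]
tcp_rot: [0.0, 0.99, 0.139, -0.001]
contact_force: [1.3, 0.2, -1.0]
grip_width: 0.65
```

View pics/p9.png

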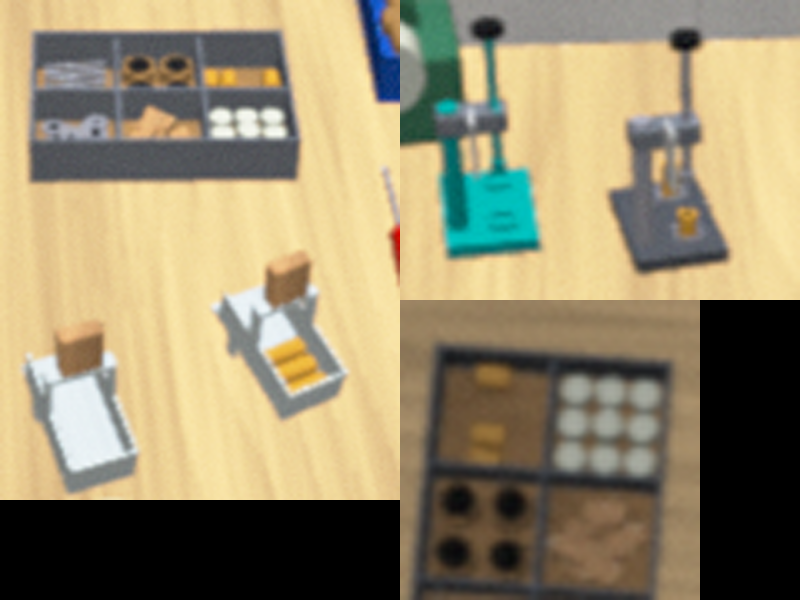

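The picture shows the emptied scoop upright at (80,410) and all three rollers in the cell. The long scoop is untouched, the gauge is up, and both samples are in place. I'll hand in.

```bash
python3 -c "
from rig import *
print(hand_in())"
```

```text
the job is handed in; nothing more can be done
None
```

I pressed the gauge, tipped the three short rollers into the empty cell, stood the scoop back up and handed the job in. It took about 36 s of the 72 s allowed. `hand_in()` gives no verdict, so success is judged from my own checks.

- **Gauge:** the foot met the sample at about 35.6 mm travel, with force rising from 3.3 to 10.6 N. That matches the short sample (about 36 mm), not the long one (24 mm). I then let the cap spring up.
- **Pour:** I took the scoop with the short rollers and tipped it slowly, with its lip about 18 mm above the rim. All three rollers went into the empty cell.
- **Return:** I set the scoop upright on its old spot and moved the gripper clear.

The last picture shows:
- three rollers in the cell
- an empty, upright scoop
- the long scoop still holding its rollers
- the gauge up, with both samples in place
- no roller on the bench or on the other stock

**What went wrong:** on the first approach to the tray, the back of the scoop touched the blue bin's rim, with about 28 N on the wrist. I backed off and pitched the scoop more before pouring. The last picture shows only a corner of the bin, so I did not confirm that it stayed exactly where it was. In the earlier close-ups it looked unmoved.

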